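# Close a leaf drill jig on its blank

## Robot

A 6-joint arm with a two-finger parallel gripper is mounted at the origin on the work surface; the furniture and walls round the work are solid. World frame = base frame: x ahead of the robot, y to its left, z up, the work surface at z = 0. Lengths are in m, angles in rad, forces in N, time in s.
With the tool pointing down it reaches from about 0.3 to 0.875 m from the base axis. Payload 6.4 kg.
Tool frame: the origin (TCP) lies midway between the tips of the shut fingers; the grasp point (between the pads) lies 19 mm behind it; z points along the fingers, y is the line along which they close (so a half turn about z gives the same grasp; the last joint's range is limited). The gripper opens to 85 mm and grips with 20 to 120 N. Pads are 22 mm wide; open, the fingers measure 114 mm over their backs; the gripper's body (76 mm by 85 mm) begins 54 mm behind the grasp point. The pads swing forward as they close: fully open they stand 13 mm farther back than shut.
Start: joints at [-0.206, 0.181, 1.607, -0, 1.354, -0.206], TCP at [0.575, 0, 0.231] pointing down, gripper open.
Joint ranges: [-2.99, 2.99], [-0.89, 2.07], [0.3, 2.58], [-1.14, 4.28], [0, 2.63], [-3.12, 3.12]. Speed limits (rad/s): [2.57, 2.57, 3.01, 3.14, 3.14, 3.14].

## Interface

Orientations are given as a unit quaternion [w, x, y, z].
In Python, from bench import sensors, vision, ctrl gives the robot as it stands.
- The arm moves only by the tool carry_out, never from a script. Its argument "deltas" is text: rows parted by semicolons, each of 7 numbers parted by spaces: the shift along the tool's x, y, z in mm, then the turn, a rotation vector about the tool's x, y, z in rad, then the closure, from 0 (fully open) to 1 (shut). In form: tx ty tz ax ay az claw; .... A call has 1 to 12 rows; each row is the pose to reach, as a shift and turn from the pose commanded when the call began, along the tool's axes at that moment; what a row does not reach only later rows make up. A row lasts 1/8 s, in which the tool goes at most 62.5 mm and 10.7 degrees, less where a joint would pass 70% of its speed; a pose out of reach is approached as far as the arm can. A call with a gripper value outside its range is refused whole. The fingers move at their own pace and stop on an object; the grip force is fixed at half the most. Time passes only in rows, so rows that repeat a pose let the fingers close. It gives the time, the measured TCP pose, the force, the opening and the grip force at its end, in the units of the state.
- sensors.get_obs(): the state, without advancing time (a new reading comes with each control period).
- vision.camera(name): name is "scene" or "side" or "wrist"; returns the picture (420x560x3 uint8, blue, green, red); there is no depth.
- vision.camera_model(name): a dict with "K" (3x3 intrinsics, pixels), "extrinsics" (4x4, takes a point from world to camera coordinates); the wrist camera has in their place "hand_eye" (4x4, takes a point from camera to tool coordinates, whose origin is the TCP and whose axes are the flange's). Camera axes: x right, y down, z forward; pixel columns grow to the right and rows downward; lengths in m; the calibration is good to about 2 mm. A picture is of the moment at which its call begins: read the wrist's pose just before it. camera_model takes no time and is no camera call.
- ctrl.hand_in(): hands the job in; it is judged then, once.
The state is a dict: "time_s": time; "q": joint angles; "dq": joint speeds; "joint_efforts": joint torques, N m; "eef_pos": TCP position; "eef_rot": TCP orientation; "wrist_force": force on the tool from outside, world axes, zero at the start; "torque": the same for the moment, N m; "opening": opening from 0.0 (shut) to 1.0 (fully open); "grasp_force": force on a finger pad.
Only numpy, scipy, OpenCV 4.12 (cv2) and the standard library are available. Lean on these libraries where they do the work, as an engineer would, in place of code of your own. Each camera call takes 0.05 s, during which the arm holds its last target. There are 200 camera calls.

## Task

Close the blue drill jig on its workpiece, working with the fingertips only. First push the pine blank along its channel until it is fully home against the end stop, then flip the hinged aluminium leaf up and over its spine so that it lies flat on the other side, over the blank, and last push the red knob of the swing latch round to its stop so that the latch's nose lies over the leaf's edge. Only push and press: do not lift the blank out of the channel, and leave the tools and parts round the jig where they stand.

Things in the scene. Friction and masses are not known exactly. Their poses are not given: they have to be found in the camera images.
- drill_jig: heavy blue leaf drill jig on four feet; it does not move. Frame: origin on the bench below the middle of the spine (hinge pin), z up, x from the spine to the nest with the blank (roughly to the robot's right), y along the spine (roughly away from the robot), turned up to 0.4 rad either way. Base plate: x -32 to 132 mm, y -49 to 62 mm, top at z 31 mm; free bench under the open leaf beyond x -32 mm
- spine (a point): middle of the spine's axis (parallel to the jig's y), 56 mm above the bench. The leaf is an aluminium plate 8 mm thick, 117 mm wide (jig y -57 to 60 mm), its mid-plane through this axis, its free edge 92 mm from it
- jig_leaf (a joint): leaf angle (rad) about the spine: 0 = level on the side away from the nest (jig x < 0, the robot's left), its underside 52 mm above the bench; 1.57 = upright; 3.14 = flat on the other side over rails and blank. Starts at 0 to 0.3. Stiff hinge: the leaf stays at any angle where it is left; turning it takes up to about 3.5 N at the free edge
- leaf_edge (a point): middle of the leaf's free edge, half-way through its thickness (yellow stripe beside it). Below on the open leaf, on top of the closed one, two brass drill bushings, 20 mm across, stand 4 mm proud, 51 mm from the spine's axis at jig y 23 and -27 mm
- leaf_keeper (a point): middle of the tip of the dark keeper flange on the leaf's -y side (5 mm thick, inner face at jig y -52 mm, 50 mm long). It points up on the open leaf; on the closed leaf it hangs 13 mm down behind the blank's end, so a blank sticking out of the channel by more than 3 mm keeps the leaf from closing
- pine_blank: loose pine blank, 50 (x) by 98 (y) by 20 mm high, about 60 g, in the jig's channel, sticking out of its open -y end by 18 to 42 mm at the start; origin at the centre of its underside. Home, its origin is at x 50, y 0, z 31 mm in the jig's frame and its -y end is flush with the base plate's end
- channel_stop (a point): middle of the top edge of the end stop's face (jig x 50, y 49, z 46 mm). The channel runs along jig y between two steel rails (inner faces x 24 and 76 mm, tops z 52 mm), from this stop to its open end at y -49 mm; its floor is at z 31 mm
- jig_latch (a joint): swing latch angle (rad) about its upright pivot, clockwise from above: 0 = bar parallel to the spine, red knob on the +y side of the pivot; 1.57 = closed at its stop, knob on the +x side (farthest from the spine), nose pointing to the spine over the leaf's edge. Starts at -0.3 to 0.3, stays where it is left, needs under 1 N at the knob
- latch_pivot (a point): top of the latch's pivot at jig x 112, y 42 mm. The latch bar is 10 mm wide, z 61 to 68 mm; its nose reaches 39 mm from the pivot
- latch_knob (a point): centre of the top of the latch's red knob: an upright cylinder 16 mm across, z 72 to 94 mm, 30 mm from the pivot
- spare_blank: bystander: a second pine blank of the same size (50 x 98 x 20 mm) lying on the bench right of the jig; origin at the centre of its underside
- screw_tin: bystander: grey round tin, 64 mm across, 45 mm high; origin at the centre of its underside
- tape_measure: bystander: yellow tape measure, 37 x 84 x 68 mm, standing on the bench near the jig; origin at the centre of its underside
- mallet: bystander: beech mallet lying left of the jig, 277 x 110 x 75 mm; origin at the centre of its underside
- sanding_block: bystander: brown sanding block, 63 x 114 x 31 mm; origin at the centre of its underside
Not all that is in view belongs to the job. What is shaped like the pine_blank but pink is not meant.

How it is judged:
On the way, in this order (a step that is already met when the one before it is completed fails the run):
1. the blank is pushed home against the end stop (y of pine_blank in the frame of drill_jig above -0.003 m), for 0.2 s.
2. the leaf is flipped over and lies flat over the blank (value of joint jig_leaf above 3.09 rad and y of pine_blank in the frame of drill_jig above -0.003 m), for 0.2 s.
3. the latch is swung to its stop, over the leaf's edge (value of joint jig_latch above 1.42 rad and value of joint jig_leaf above 3.09 rad), for 0.2 s.
At the end, for the whole second after the job is handed in: the blank lies in the channel within 3 mm of the end stop, at rest; the leaf is within 0.05 rad of flat on the nest side (joint above 3.09); the latch is within 0.15 rad of its stop (joint above 1.42) (all of step 3 and y of pine_blank in the frame of drill_jig above -0.003 m and x of pine_blank in the frame of drill_jig between 0.045 and 0.055 m and linear speed of pine_blank below 0.02 m/s and height (world z) of pine_blank below 0.035 m); the robot touches nothing.
It fails at once if the blank is lifted (more than 12 mm) or tipped out of the channel (height (world z) of pine_blank above 0.043 m or height (world z) of pine_blank below 0.024 m or angle between pine_blank's own z axis and vertical above 0.3 rad).
It fails at once if a bystander (spare blank, screw tin, tape measure, mallet, sanding block) is moved by more than 25 mm (distance of any of spare_blank, screw_tin, tape_measure, mallet, sanding_block from where it was at the start of the episode above 0.025 m).
It also fails if it takes over 64 s, if anything falls off the work surface, if the arm or the gripper's body presses on something with over 40 N, if the wrist force passes 120 N, or if a joint passes its speed limit or range.

## Working session

There is one attempt and no reset: what is moved stays moved. The work goes in short steps, Python scripts to look and compute and a tool call to move; the robot and the scene stay as the last step left them, time stands still between calls to the robot, and variables do not carry over. Pictures are saved under pics/ and viewed, at most 11 in all, crops included, and the job is handed in when it is done.

Besides the shell and the picture viewer there is one more tool, called after "Request:" by a JSON object that holds its "name" and its "arguments". carry_out: Moves the arm, as the interface text tells. Its arguments: {"type":"object","properties":{"deltas":{"type":"string"}},"required":["deltas"]}

```bash
mkdir -p pics
python3 - <<'E'
from bench import sensors, vision, ctrl
import cv2, numpy as np
o=sensors.get_obs(); print({k:np.round(v,3).tolist() for k,v in o.items()})
for n in("scene","side"):
    cv2.imwrite(f"pics/{n}0.png",vision.camera(n)); m=vision.camera_model(n); print(n,np.round(m["K"],1).tolist(),np.round(m["extrinsics"],3).tolist())
print(np.round(vision.camera_model("wrist")["hand_eye"],3).tolist())
E
```

```text
{'time_s': 0.0, 'q': [-0.206, 0.181, 1.608, -0.0, 1.354, -0.206], 'dq': [-0.0, -0.001, -0.0, 0.001, -0.0, 0.0], 'joint_efforts': [0.0, -44.487, -35.134, -0.0, 0.009, 0.0], 'eef_pos': [0.574, 0.0, 0.23], 'eef_rot': [-0.001, 0.707, 0.707, -0.0], 'wrist_force': [-0.752, -0.975, 0.096], 'torque': [-0.001, -0.041, 0.003], 'grasp_force': 0.0, 'opening': 1.002}
scene [[482.3, 0.0, 279.2], [0.0, 482.3, 201.9], [0.0, 0.0, 1.0]] [[-0.85, -0.526, 0.0, 0.559], [-0.356, 0.576, -0.736, 0.184], [0.387, -0.626, -0.677, 1.074], [0.0, 0.0, 0.0, 1.0]]
side [[502.1, 0.0, 274.8], [0.0, 502.1, 208.3], [0.0, 0.0, 1.0]] [[0.947, -0.321, 0.017, -0.475], [-0.183, -0.583, -0.791, 0.246], [0.264, 0.746, -0.611, 1.051], [0.0, 0.0, 0.0, 1.0]]
[[-0.001, -0.961, -0.277, 0.071], [1.0, -0.0, -0.0, -0.0], [0.0, -0.277, 0.961, -0.143], [0.0, 0.0, 0.0, 1.0]]
```

View pics/scene0.png

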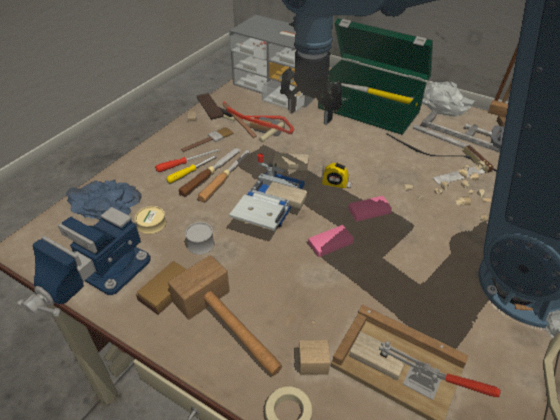

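View pics/side0.png

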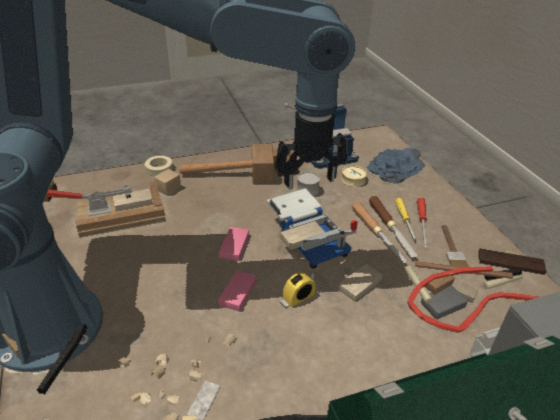

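The scene view shows the jig near (268,200), its leaf open at (262,208), the red knob near (261,157) and the tape near (335,176). In the side view the knob is near (353,225), the leaf at (297,205), the blank at (305,235) and the tape at (298,290). Next I'll take enlarged crops.

```bash
cat > h.py <<'E'
from bench import sensors, vision, ctrl
import cv2, numpy as np
from scipy.spatial.transform import Rotation as R
def Rt(o): 
    w,x,y,z=o["eef_rot"]; return R.from_quat([x,y,z,w]).as_matrix()
def cam(n,o=None):
    m=vision.camera_model(n); K=np.array(m["K"])
    if n=="wrist":
        T=np.eye(4);T[:3,:3]=Rt(o);T[:3,3]=o["eef_pos"]; E=np.linalg.inv(T@np.array(m["hand_eye"]))
    else: E=np.array(m["extrinsics"])
    return K,E
def ray(c,uv):
    K,E=c; d=E[:3,:3].T@np.linalg.solve(K,[*uv,1.]); return -E[:3,:3].T@E[:3,3], d/np.linalg.norm(d)
def onz(c,uv,z):
    p,d=ray(c,uv); return p+d*(z-p[2])/d[2]
def tri(cs,uvs):
    A=np.zeros((3,3));b=np.zeros(3);rs=[ray(c,u) for c,u in zip(cs,uvs)]
    for p,d in rs: M=np.eye(3)-np.outer(d,d);A+=M;b+=M@p
    X=np.linalg.solve(A,b); return X,[round(1000*np.linalg.norm((np.eye(3)-np.outer(d,d))@(X-p)),1) for p,d in rs]
def proj(c,X):
    K,E=c; p=K@(E[:3,:3]@np.asarray(X)+E[:3,3]); return p[:2]/p[2]
def redknob(im):
    hsv=cv2.cvtColor(im,cv2.COLOR_BGR2HSV); return cv2.inRange(hsv,(0,170,90),(6,255,255))|cv2.inRange(hsv,(174,170,90),(180,255,255))
E
python3 - <<'E'
from h import *
o=sensors.get_obs(); w=vision.camera("wrist"); cv2.imwrite("pics/w0.png",w)
a=cv2.imread("pics/scene0.png")[140:240,205:305]; b=cv2.imread("pics/side0.png")[180:280,260:360]
cv2.imwrite("pics/c0.png",np.hstack([cv2.resize(x,(400,400),interpolation=cv2.INTER_CUBIC) for x in(a,b)]))
S,D=cam("scene"),cam("side"); print(tri([S,D],[(261,157),(353.5,225)]))
E
```

```text
(array([0.70411904, 0.01695462, 0.08428488]), [np.float64(0.2), np.float64(0.2)])
```

View pics/c0.png

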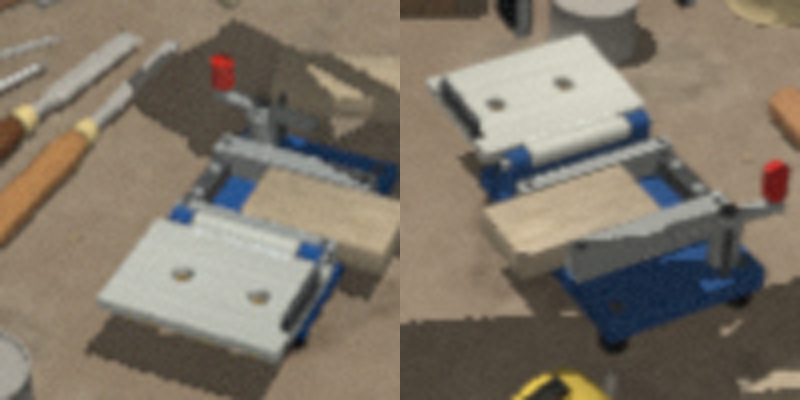

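View pics/w0.png

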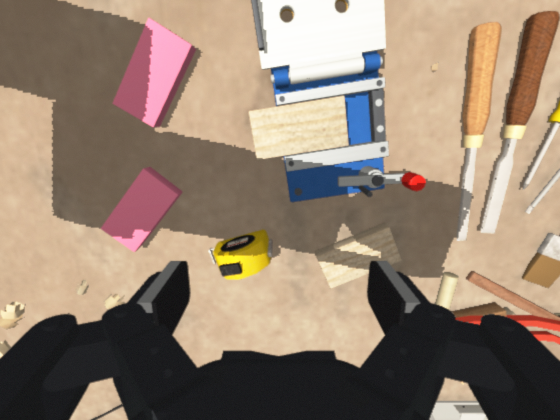

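The wrist view shows the jig with +x pointing down the image and +y to the right. The blank is at (298,127), the outer rail runs (285,160)–(388,148), the pivot is at (377,181), the knob at (414,181), the tape at (243,255) and the spare blank at (357,257). I'll enlarge this one to get corners.

Run:
```python
from h import *
w=cv2.imread("pics/w0.png")[0:210,240:440]
cv2.imwrite("pics/c1.png",cv2.resize(w,None,fx=2.8,fy=2.8,interpolation=cv2.INTER_CUBIC))
```

```text
(no output)
```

View pics/c1.png

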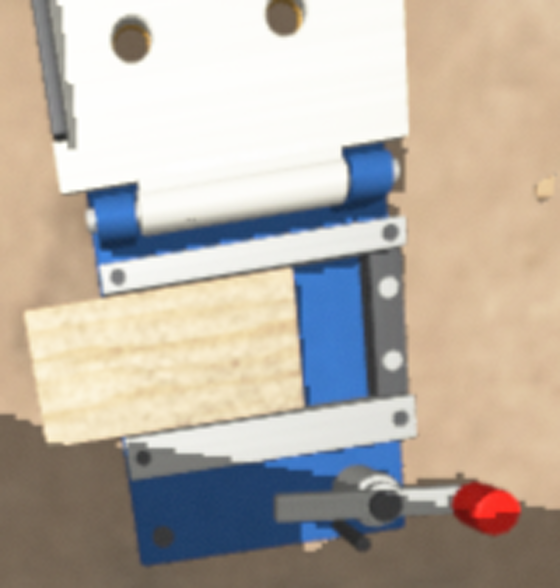

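```bash
cat > jig.py <<'E'
from h import *
o={"eef_pos":[0.574,0,0.23],"eef_rot":[-0.001,0.707,0.707,0]}
C=cam("wrist",o)
c=lambda u,v,z:onz(C,(240+u/2.8,v/2.8),z)
if __name__=="__main__":
    P=dict(in0=c(103,294,.052),in1=c(405,243,.052),out0=c(123,440,.052),out1=c(413,397,.052),corner=c(142,565,.031),piv=c(385,503,.070),
     stopA=c(375,257,.046),stopB=c(382,398,.046),b0=c(25,312,.051),b1=c(293,268,.051),b2=c(303,405,.051),b3=c(47,443,.051),pinL=c(92,218,.056),pinR=c(397,168,.056))
    for k,v in P.items(): print(k,np.round(v[:2]*1000,1))
    d=(P["in1"]-P["in0"])+(P["out1"]-P["out0"])+(P["b1"]-P["b0"])+(P["b2"]-P["b3"])+(P["pinR"]-P["pinL"]); th=np.arctan2(d[1],d[0])-np.pi/2
    print("jig yaw (x axis)",th)
    ex=np.array([np.cos(th),np.sin(th)]); ey=np.array([-ex[1],ex[0]])
    def q(k): return np.array([P[k][:2]@ex,P[k][:2]@ey])*1000
    for k in P: print(k,np.round(q(k),1))
    S,D=cam("scene"),cam("side")
    print("cam",np.round(ray(C,(280,200))[0],3))
E
python3 jig.py
```

```text
in0 [572.1  89.6]
in1 [678.9 106.6]
out0 [579.5  37.7]
out1 [687.   53.4]
corner [588.1 -16.1]
piv [674.3  16.9]
stopA [670.5 102.5]
stopB [677.5  52.7]
b0 [543.8  83.5]
b1 [640.   98.4]
b2 [646.6  50.5]
b3 [550.8  36.5]
pinL [568.3 114.3]
pinR [672.6 129.9]
jig yaw (x axis) -1.4205263288993288
in0 [ -2.9 579.1]
in1 [ -3.7 687.2]
out0 [ 49.5 578.6]
out1 [ 50.  687.3]
corner [104. 579.]
piv [ 84.2 669.2]
stopA [ -1.  678.3]
stopB [ 49.3 677.7]
b0 [ -1.2 550.2]
b1 [ -1.5 647.5]
b2 [ 46.9 646.9]
b3 [ 46.4 550.1]
pinL [-27.9 579. ]
pinR [-27.8 684.4]
cam [0.574 0.071 0.373]
```

Request:
{"name": "carry_out", "arguments": {"deltas": "28 -26 40 0 0 -0.15 1; 56 -53 100 0 0 -0.15 1; 56 -53 150 0 0 -0.15 1; 56 -53 193 0 0 -0.15 1; 56 -53 193 0 0 -0.15 1; 56 -53 193 0 0 -0.15 1"}}

```text
time_s: 0.9
eef_pos: [0.5232, 0.0558, 0.0397]
eef_rot: [0.001, 0.652, 0.758, 0.001]
wrist_force: [0.6, -0.5, 0.6]
opening: 0.002
grasp_force: 0.0
```

```bash
cat > st.py <<'E'
from h import *
th=-1.4205;ex=np.array([np.cos(th),np.sin(th)]); ey=np.array([-ex[1],ex[0]])
def jig(p): return np.array([p[0]*ex[0]+p[1]*ex[1]+.0273, p[0]*ey[0]+p[1]*ey[1]-.6282,p[2]])*1000
def world(X,Y,Z): return np.array([*((X-27.3)*ex+(Y+628.2)*ey),Z])/1000
if __name__=="__main__":
    o=sensors.get_obs(); print("t",o["time_s"],"jig",jig(o["eef_pos"]).round(1),"open",o["opening"],"F",np.round(o["wrist_force"],1)); print(Rt(o).round(3).tolist(), np.round(o["q"],2))
E
python3 st.py
```

```text
t 0.9 jig [  50.5 -102.5   39.7] open 0.0017476358051275206 F [ 0.6 -0.5  0.6]
[[-0.149, 0.989, 0.002], [0.989, 0.149, -0.0], [-0.0, 0.002, -1.0]] [-0.12  0.33  1.86  0.    0.95 -0.27]
```

Request:
{"name": "carry_out", "arguments": {"deltas": "0 7 0 0 0 0 1; 0 12 0 0 0 0 1; 0 17 0 0 0 0 1; 0 21 0 0 0 0 1; 0 25 0 0 0 0 1; 0 29 0 0 0 0 1; 0 32 0 0 0 0 1; 0 35 0 0 0 0 1; 0 35 0 0 0 0 1"}}

```text
time_s: 2.02
eef_pos: [0.5573, 0.0612, 0.0391]
eef_rot: [0.0, 0.652, 0.758, 0.0]
wrist_force: [-0.4, -0.4, 0.6]
opening: 0.002
grasp_force: 0.0
```

```bash
python3 st.py
```

```text
t 2.025 jig [ 50.2 -68.   39.1] open 0.0015031033250615107 F [-0.4 -0.4  0.6]
[[-0.15, 0.989, 0.001], [0.989, 0.15, -0.0], [-0.0, 0.001, -1.0]] [-0.1   0.4   1.77 -0.    0.97 -0.25]
```

Request:
{"name": "carry_out", "arguments": {"deltas": "0 2 0 0 0 0 1; 0 4 0 0 0 0 1; 0 5 0 0 0 0 1; 0 5 0 0 0 0 1"}}

```text
time_s: 2.52
eef_pos: [0.5617, 0.062, 0.0381]
eef_rot: [-0.0, 0.652, 0.758, -0.0]
wrist_force: [-0.6, 0.1, -0.2]
opening: -0.001
grasp_force: 0.0
```

Request:
{"name": "carry_out", "arguments": {"deltas": "0 1.5 0 0 0 0 1; 0 3 0 0 0 0 1; 0 3 0 0 0 0 1"}}

```text
time_s: 2.9
eef_pos: [0.5622, 0.0622, 0.0379]
eef_rot: [-0.002, 0.652, 0.758, -0.002]
wrist_force: [-10.1, -2.9, 7.4]
opening: -0.002
grasp_force: 4.9
```

```bash
python3 st.py; python3 -c "
from h import *
import cv2
a=vision.camera('scene')[140:240,205:305]; b=vision.camera('side')[180:280,260:360]
cv2.imwrite('pics/c2.png',np.hstack([cv2.resize(x,(400,400),interpolation=cv2.INTER_CUBIC) for x in(a,b)]))"
```

```text
t 2.9 jig [ 50.  -63.   37.9] open -0.0015580636931509073 F [-10.1  -2.9   7.4]
[[-0.15, 0.989, -0.006], [0.989, 0.15, -0.001], [0.0, -0.006, -1.0]] [-0.1   0.41  1.75 -0.    0.98 -0.25]
```

View pics/c2.png

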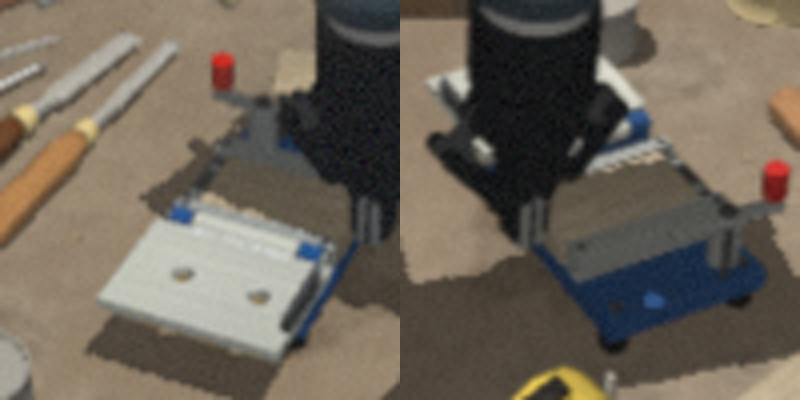

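Blank home: the fingers stalled at jig y -63 with 10 N, which puts its end at about -49. Both views show it against the stop. Next I need the leaf angle and the room on its left.

Run:
```python
from st import *
S,D=cam("scene"),cam("side")
for n,a,b in(("edge-y",(275,229.5),(267.5,200)),("edge+y",(230,215),(306,189.5))):
    X,e=tri([S,D],[a,b]); print(n,jig(X).round(1),e)
for n,u,z in(("tin",(200,229),.045),("mallet head",(200,272),.075),("mallet R",(229,268),.06),("mallet top",(222,260),.075),("sanding",(160,280),.03)): print(n,jig(onz(S,u,z)).round())
```

```text
edge-y [-91.3 -57.4  59.7] [np.float64(3.1), np.float64(3.1)]
edge+y [-89.4  59.3  58.9] [np.float64(1.4), np.float64(1.4)]
tin [-148.  108.   45.]
mallet head [-281.   28.   75.]
mallet R [-237.  -16.   60.]
mallet top [-234.    1.   75.]
sanding [-304.  119.   30.]
```

Request:
{"name": "carry_out", "arguments": {"deltas": "0 -6 0 0 0 0 1; 0 -30 0 0 0 0 1; 0 -30 -60 0 0 0 1; 0 -30 -120 0 0 0 1; 0 -30 -150 0 0 0 1"}}

```text
time_s: 3.62
eef_pos: [0.5367, 0.0578, 0.1924]
eef_rot: [0.003, 0.652, 0.758, 0.002]
wrist_force: [0.5, 0.5, -2.1]
opening: 0.004
grasp_force: 0.0
```

Request:
{"name": "carry_out", "arguments": {"deltas": "50 27 0 0 0 0 1; 100 53 0 0 0 0 1; 140 75 10 0 0 0 1; 170 89 10 0 0 0 1; 170 89 10 0 -0.18 0 1; 170 89 10 0 -0.36 0 1; 170 89 10 0 -0.54 0 1; 170 89 10 0 -0.72 0 1; 170 89 10 0 -0.87 0 1; 170 89 10 0 -0.87 0 1; 170 89 10 0 -0.87 0 1"}}

```text
time_s: 5.0
eef_pos: [0.5979, 0.2393, 0.1786]
eef_rot: [0.319, 0.592, 0.688, -0.274]
wrist_force: [-0.5, -0.5, 1.1]
opening: -0.002
grasp_force: 0.0
```

```bash
python3 st.py
```

```text
t 5.0 jig [-119.7   -1.2  178.6] open -0.0017265392702384657 F [-0.5 -0.5  1.1]
[[-0.096, 0.989, 0.114], [0.64, 0.149, -0.754], [-0.762, 0.001, -0.647]] [ 0.55  0.69  1.25 -0.78  1.61  0.53]
```

Request:
{"name": "carry_out", "arguments": {"deltas": "40 0 34 0 0 0 1; 80 0 68 0 0 0 1; 105 0 89 0 0 0 1; 114 0 97 0 0 0 1; 114 0 97 0 0 0 1; 106 0 106 0 0 0 1; 98 0 116 0 0 0 1; 91 0 124 0 0 0 1; 91 0 124 0 0 0 1"}}

```text
time_s: 6.12
eef_pos: [0.603, 0.2024, 0.0292]
eef_rot: [0.319, 0.592, 0.687, -0.275]
wrist_force: [0.2, 0.5, -1.0]
opening: 0.003
grasp_force: 0.0
```

```bash
python3 st.py
python3 - <<'E'
# path of TCP vs leaf angle, from current orientation phi=.87
import numpy as np
def path(th,phi,r,mode):
    c,s=np.cos(th),np.sin(th); m=np.array([-s,-c]); d=np.array([np.sin(phi),-np.cos(phi)]); n=np.array([np.cos(phi),np.sin(phi)])
    if mode=="edge": return np.array([-92*c,56+92*s])+4*m+20*d-11*n
    return np.array([-r*c,56+r*s])+m*(4+11*abs(n@m))
for t in range(0,181,10):
    th=np.radians(t); phi=.87
    print(t,path(th,phi,76,"edge").round(0),path(th,phi,76,"tip").round(0), path(th,.3,76,"tip").round(0), path(th,0,76,"tip").round(0))
E
```

```text
t 6.125 jig [-82.6  -1.6  29.2] open 0.0026833811433932494 F [ 0.2  0.5 -1. ]
[[-0.095, 0.989, 0.113], [0.638, 0.148, -0.756], [-0.764, 0.0, -0.645]] [ 0.5   0.87  1.3  -0.81  1.42  0.67]
0 [-84.  31.] [-76.  44.] [-76.  49.] [-76.  52.]
10 [-83.  47.] [-77.  56.] [-76.  60.] [-76.  63.]
20 [-80.  62.] [-76.  69.] [-75.  72.] [-74.  75.]
30 [-73.  77.] [-73.  81.] [-72.  84.] [-71.  86.]
40 [-65.  91.] [-68.  93.] [-67.  95.] [-65.  96.]
50 [-54. 103.] [-60. 105.] [-60. 105.] [-58. 106.]
60 [-41. 112.] [-50. 115.] [-51. 114.] [-50. 115.]
70 [-27. 120.] [-39. 123.] [-40. 122.] [-39. 123.]
80 [-12. 125.] [-25. 129.] [-28. 128.] [-28. 128.]
90 [  4. 127.] [-11. 132.] [-15. 132.] [-15. 132.]
100 [ 20. 126.] [  4. 132.] [ -0. 133.] [ -1. 133.]
110 [ 36. 123.] [ 19. 130.] [ 14. 132.] [ 13. 132.]
120 [ 51. 116.] [ 33. 125.] [ 28. 128.] [ 26. 129.]
130 [ 64. 108.] [ 46. 117.] [ 41. 121.] [ 39. 122.]
140 [76. 97.] [ 54. 109.] [ 53. 111.] [ 51. 113.]
150 [86. 84.] [ 62. 101.] [ 63. 100.] [ 61. 102.]
160 [93. 70.] [68. 91.] [70. 86.] [69. 89.]
170 [98. 55.] [73. 80.] [74. 74.] [74. 75.]
180 [100.  39.] [76. 68.] [76. 63.] [76. 60.]
```

Request:
{"name": "carry_out", "arguments": {"deltas": "-7 0 -6 0 0 0 1; -14 0 -12 0 0 0 1; -20 0 -16 0 0 0 1; -27 0 -19 0 0 0 1; -35 0 -22 0 0 0 1; -43 0 -25 0 0 0 1; -50 0 -28 0 0 0 1; -58 0 -30 0 0 0 1; -65 0 -31 0 0 0 1; -73 0 -32 0 0 0 1; -73 0 -32 0 0 0 1"}}

```text
time_s: 7.5
eef_pos: [0.6067, 0.1809, 0.1064]
eef_rot: [0.32, 0.592, 0.687, -0.275]
wrist_force: [-0.8, 0.1, 0.1]
opening: 0.002
grasp_force: 0.0
```

```bash
python3 st.py;  python3 -c "
from h import *
import cv2
a=vision.camera('scene')[120:240,195:315]; b=vision.camera('side')[160:280,250:370]
cv2.imwrite('pics/c3.png',np.hstack([cv2.resize(x,(400,400),interpolation=cv2.INTER_CUBIC) for x in(a,b)]))"
```

```text
t 7.5 jig [-60.7  -1.2 106.4] open 0.0017074899586415257 F [-0.8  0.1  0.1]
[[-0.095, 0.989, 0.115], [0.637, 0.149, -0.756], [-0.765, 0.001, -0.644]] [ 0.47  0.73  1.35 -0.82  1.46  0.59]
```

View pics/c3.png

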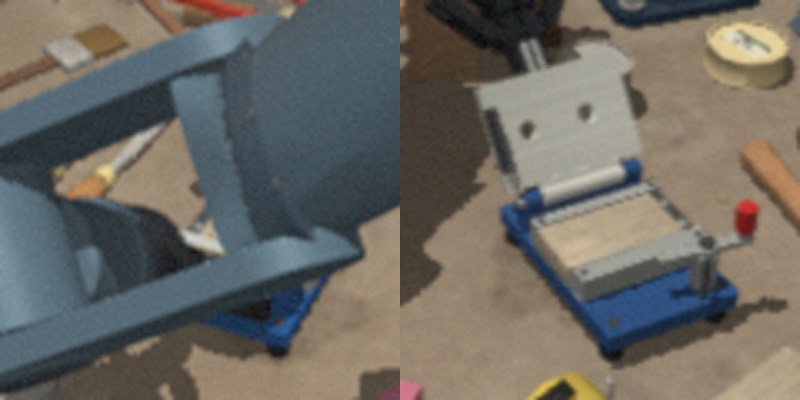

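Request:
{"name": "carry_out", "arguments": {"deltas": "-14 0 2 0 0 0 1; -27 0 6 0 0 0 1; -34 0 9 0 0 0 1; -41 0 12 0 0 0 1; -52 0 21 0 0 0 1; -57 0 27 0 0 0 1; -62 0 33 0 0 0 1; -70 0 45 0 0 0 1; -75 0 59 0 0 0 1; -77 0 74 0 0 0 1; -77 0 74 0 0 0 1"}}

```text
time_s: 8.98
eef_pos: [0.6216, 0.0745, 0.1153]
eef_rot: [0.319, 0.592, 0.687, -0.276]
wrist_force: [-0.7, 0.6, -0.4]
opening: 0.004
grasp_force: 0.0
```

```bash
python3 st.py;  python3 -c "
from h import *
import cv2
a=vision.camera('scene')[120:240,195:315]; b=vision.camera('side')[160:280,250:370]
cv2.imwrite('pics/c4.png',np.hstack([cv2.resize(x,(400,400),interpolation=cv2.INTER_CUBIC) for x in(a,b)]))"
```

```text
t 8.975 jig [ 46.7  -2.4 115.3] open 0.003502887086010779 F [-0.7  0.6 -0.4]
[[-0.097, 0.989, 0.112], [0.637, 0.148, -0.757], [-0.765, -0.002, -0.644]] [ 0.32  0.64  1.48 -0.89  1.34  0.53]
```

View pics/c4.png

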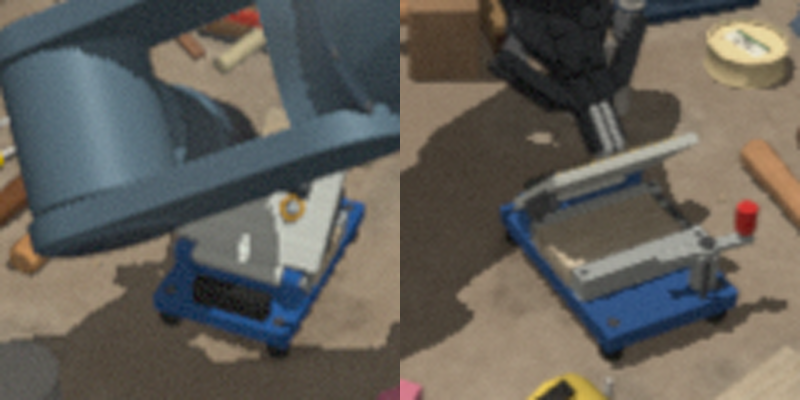

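Request:
{"name": "carry_out", "arguments": {"deltas": "-22 0 -12 0 0 0 1; -22 0 -12 0 0.17 0 1; -22 0 -12 0 0.34 0 1; -22 0 -12 0 0.52 0 1; -22 0 -12 0 0.7 0 1; -22 0 -12 0 0.87 0 1; -22 0 -12 0 0.87 0 1"}}

```text
time_s: 9.95
eef_pos: [0.6237, 0.0686, 0.1417]
eef_rot: [0.001, 0.654, 0.757, 0.0]
wrist_force: [-0.5, -0.1, 0.1]
opening: 0.001
grasp_force: 0.0
```

```bash
python3 st.py
```

```text
t 9.95 jig [ 52.9  -1.2 141.7] open 0.0007211387705809244 F [-0.5 -0.1  0.1]
[[-0.145, 0.989, 0.001], [0.989, 0.145, -0.001], [-0.001, 0.001, -1.0]] [-0.08  0.38  1.54 -0.    1.21 -0.22]
```

Request:
{"name": "carry_out", "arguments": {"deltas": "0 0 18 0 0 0 1; -1 0 30 0 0 0 1; -9 0 39 0 0 0 1; -14 0 46 0 0 0 1; -17 0 52 0 0 0 1; -20 0 59 0 0 0 1; -22 0 66 0 0 0 1; -23 0 71 0 0 0 1; -24 0 76 0 0 0 1; -24 0 80 0 0 0 1; -24 0 80 0 0 0 1"}}

```text
time_s: 11.32
eef_pos: [0.6261, 0.0476, 0.0604]
eef_rot: [-0.0, 0.652, 0.758, -0.0]
wrist_force: [-0.7, 0.6, 0.8]
opening: -0.001
grasp_force: 0.0
```

Request:
{"name": "carry_out", "arguments": {"deltas": "0 0 1 0 0 0 1; 0 0 2 0 0 0 1; 0 0 2 0 0 0 1"}}

```text
time_s: 11.7
eef_pos: [0.6264, 0.0477, 0.06]
eef_rot: [0.0, 0.652, 0.758, -0.0]
wrist_force: [-4.0, -0.2, 7.5]
opening: 0.003
grasp_force: 3.7
```

```bash
python3 st.py
```

```text
t 11.7 jig [74.  -1.7 60. ] open 0.0034596563750437805 F [-4.  -0.2  7.5]
[[-0.15, 0.989, -0.0], [0.989, 0.15, -0.0], [-0.0, -0.0, -1.0]] [-0.11  0.49  1.58 -0.    1.07 -0.26]
```

Request:
{"name": "carry_out", "arguments": {"deltas": "0 0 1.5 0 0 0 1; 0 0 1.5 0 0 0 1; 0 0 1.5 0 0 0 1; 0 0 -25 0 0 0 1; 0 0 -60 0 0 0 1; -6 45 -60 0 0 0 1; -11 90 -60 0 0 0 1; -11 90 -60 0 0 0 1; -11 90 -30 0 0 0 1; -11 90 -20 0 0 0 1; -11 90 -20 0 0 0 1"}}

```text
time_s: 13.08
eef_pos: [0.7158, 0.0503, 0.0779]
eef_rot: [-0.001, 0.652, 0.758, -0.001]
wrist_force: [0.2, 1.1, 0.1]
opening: 0.001
grasp_force: 0.0
```

```bash
python3 st.py;  python3 -c "
from h import *
import cv2
a=vision.camera('scene')[120:240,195:315]; b=vision.camera('side')[160:280,250:370]
cv2.imwrite('pics/c5.png',np.hstack([cv2.resize(x,(400,400),interpolation=cv2.INTER_CUBIC) for x in(a,b)]))"
```

```text
t 13.075 jig [84.7 87.  77.9] open 0.0006092477810975244 F [0.2 1.1 0.1]
[[-0.15, 0.989, -0.003], [0.989, 0.15, 0.0], [0.001, -0.003, -1.0]] [-0.09  0.64  1.31 -0.    1.2  -0.24]
```

View pics/c5.png

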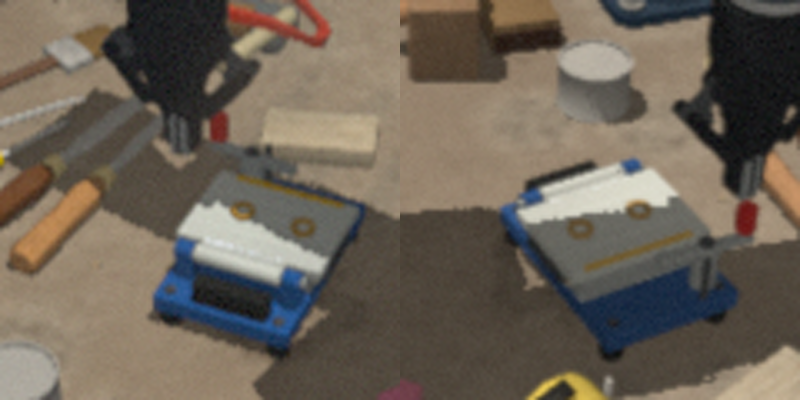

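Request:
{"name": "carry_out", "arguments": {"deltas": "-6 -4 0 0 0 0 1; -13 -4 0 0 0 0 1; -20 -3 0 0 0 0 1; -26 -3 0 0 0 0 1; -32 -6 0 0 0 0 1; -36 -8 0 0 0 0 1; -39 -11 0 0 0 0 1; -42 -14 0 0 0 0 1; -44 -17 0 0 0 0 1; -46 -22 0 0 0 0 1; -46 -25 0 0 0 0 1; -46 -25 0 0 0 0 1"}}

```text
time_s: 14.68
eef_pos: [0.6988, 0.001, 0.0789]
eef_rot: [-0.0, 0.652, 0.758, -0.0]
wrist_force: [-0.5, 0.2, 0.4]
opening: -0.003
grasp_force: 0.0
```

```bash
python3 st.py
```

```text
t 14.675 jig [131.   62.9  78.9] open -0.0026599041527470297 F [-0.5  0.2  0.4]
[[-0.149, 0.989, -0.001], [0.989, 0.149, 0.0], [0.0, -0.001, -1.0]] [-0.17  0.6   1.37 -0.    1.18 -0.32]
```

No stop force yet, so I push a bit further.

Request:
{"name": "carry_out", "arguments": {"deltas": "-3 -1.5 0 0 0 0 1; -4 -3 0 0 0 0 1; -5 -4 0 0 0 0 1; -5 -4 0 0 0 0 1"}}

```text
time_s: 15.18
eef_pos: [0.6977, -0.002, 0.0792]
eef_rot: [0.0, 0.652, 0.758, 0.003]
wrist_force: [8.0, 9.6, -3.3]
opening: -0.001
grasp_force: 5.1
```

```bash
python3 st.py;  python3 -c "
from h import *
import cv2
a=vision.camera('scene')[120:240,195:315]; b=vision.camera('side')[160:280,250:370]
k=[]
for n in('scene','side'):
    m=redknob(vision.camera(n)); x0,y0=(225,120) if n=='scene' else (320,190); s=m[y0:y0+90,x0:x0+70]; v,u=np.nonzero(s); k.append((u.mean()+x0,v.mean()+y0)); print(n,k[-1],len(u))
from st import jig
X,e=tri([cam('scene'),cam('side')],k); print(jig(X).round(1),e)
cv2.imwrite('pics/c6.png',np.hstack([cv2.resize(x,(400,400),interpolation=cv2.INTER_CUBIC) for x in(a,b)]))"
```

```text
t 15.175 jig [133.8  61.4  79.2] open -0.0007572350608218496 F [ 8.   9.6 -3.3]
[[-0.15, 0.989, 0.004], [0.989, 0.15, 0.004], [0.003, 0.005, -1.0]] [-0.17  0.59  1.38  0.    1.17 -0.33]
scene (np.float64(278.82142857142856), np.float64(148.28571428571428)) 28
side (np.float64(349.5), np.float64(235.0)) 40
[153.2  33.8  96.9] [np.float64(1.5), np.float64(1.5)]
```

View pics/c6.png

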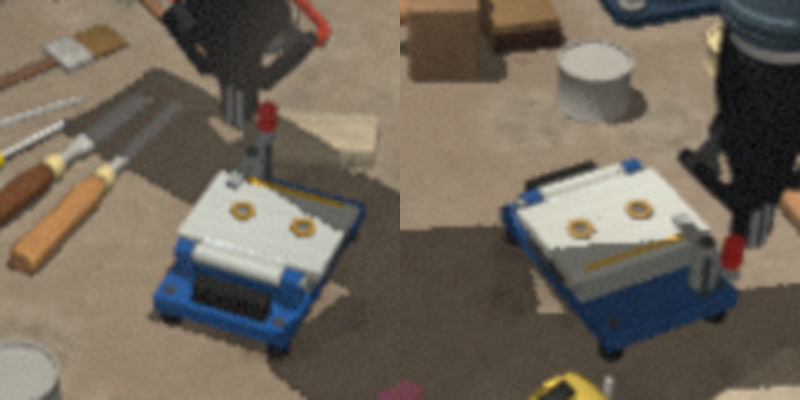

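Request:
{"name": "carry_out", "arguments": {"deltas": "2 12 0 0 0 0 1; 5 25 -10 0 0 0 1; 5 25 -60 0 0 0 1; 5 25 -90 0 0 0 1; 5 25 -90 0 0 0 1"}}

```text
time_s: 16.0
eef_pos: [0.7223, 0.0034, 0.1729]
eef_rot: [0.003, 0.652, 0.758, 0.001]
wrist_force: [0.3, 0.3, 0.2]
opening: 0.0
grasp_force: 0.0
```

```bash
python3 -c "
from h import *
from st import jig,world
print(jig(tri([cam('scene'),cam('side')],[(275.1,155.4),(349.9,235.9)])[0]).round(1))
k=[]
for n in('scene','side'):
    im=vision.camera(n); c=proj(cam(n),world(142,42,83)); hsv=cv2.cvtColor(im,cv2.COLOR_BGR2HSV)
    m=cv2.inRange(hsv,(0,150,50),(6,255,255))|cv2.inRange(hsv,(172,150,50),(180,255,255))
    x0,y0=(c-12).astype(int); v,u=np.nonzero(m[y0:y0+25,x0:x0+25]); k.append((u.mean()+x0,v.mean()+y0)); print(n,c.round(1),k[-1],len(u),np.ptp(u)+1,np.ptp(v)+1)
X,e=tri([cam('scene'),cam('side')],k); print(jig(X).round(1),e)
o=sensors.get_obs();w=vision.camera('wrist');C=cam('wrist',o)
p=[proj(C,world(*q)) for q in((112,42,68),(142,42,94),(73,42,68))]; print(np.round(p))
cv2.imwrite('pics/w7.png',w)"
```

```text
[142.3  42.   80.5]
scene [274.7 154.4] (np.float64(274.5), np.float64(154.73333333333332)) 30 4 8
side [349.6 235.3] (np.float64(349.40816326530614), np.float64(235.28571428571428)) 49 6 10
[141.2  42.3  82.4] [np.float64(0.1), np.float64(0.1)]
[[227. 189.]
 [224. 235.]
 [225. 141.]]
```

View pics/w7.png

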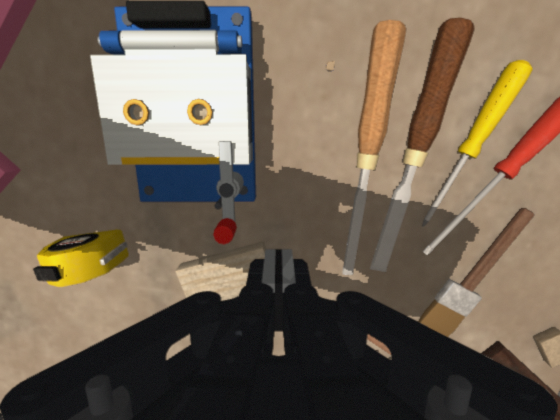

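The bar runs from (225,142) to the knob at (224,232), matching the predicted closed position. The leaf lies flat, so I'm handing in.

```bash
python3 -c "
from bench import ctrl; print(ctrl.hand_in())"
```

```text
the job is handed in; nothing more can be done
None
```

I handed the job in at about 16 s of robot time, with the blank home against the stop, the leaf flat over it and the latch at its stop; no verdict came back.

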